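# Show where the counterweight tube goes in the centrifuge rotor

### The job

The open centrifuge's rotor holds two tubes that face each other across the hub and a third with no partner. Push against the tube caps to turn the rotor gently until the empty place straight across from that third tube is at the front, next to the lid catch. Then point down at that empty place with the fingertips about 5 cm above its mouth, touching nothing, dwell there for two seconds and finish still pointing; pinch and lift nothing, and leave the things lying round the centrifuge alone.

Things in the scene. Friction and masses are not known exactly. Their poses are not given: they have to be found in the camera images.
- centrifuge: White bench centrifuge, fixed, 236 mm square, rim of its open bowl 140 mm above the worktop, opening 190 mm across. Origin on the worktop under the rotor's axis; own -x points to its front (dark panel, knob, lid catch), z up. The lid stands open along the back (own x = +115 mm and beyond), up to 365 mm high: keep the gripper's body off it.
- catch (a point): Lid catch: small steel plate with a slot, 34 x 13 mm, in the middle of the front rim, 142 mm above the worktop. Marks the front of the centrifuge.
- rotor (a joint): Turn of the silver six-place rotor about its upright axis (over the origin of centrifuge), rad, 0 at the start, growing counter-clockwise seen from above, no stops. About 1 to 1.5 N on a cap turns it; it stops at once when no longer pushed. Its face rises from 118 mm above the worktop at the hub to 136 mm at its edge (radius 93 mm); the hub nut, 26 mm wide, ends at 132 mm.
- free_place (a point): Centre of the mouth of the empty place straight across the rotor from the third, unpartnered tube. Mouth 31 mm wide, 128 mm above the worktop. The six places stand 60 degrees apart, their mouths on a circle of 62 mm radius. The point's axes are the rotor's, z up, its -x pointing from the rotor's axis to this place.
- cap_single (a point): Centre of the orange cap of the third tube, the one with no partner. All caps: 35 mm across, 13 mm thick, tubes leaning 15 degrees with their tops toward the hub, cap centres on a circle of 55 mm radius, 153 mm above the worktop; the caps reach from about 142 to 163 mm above the worktop.
- cap_pair_1 (a point): Centre of the cap of one of the two tubes that face each other; seen from above it stands 120 degrees counter-clockwise of the free place and 60 degrees clockwise of the third tube, with empty places 60 and 120 degrees clockwise of it.
- cap_pair_2 (a point): Centre of the cap of the other of the two facing tubes; seen from above it stands 60 degrees clockwise of the free place, with an empty place on each side of it.
- tube_single: The third tube itself, a capped 50 ml conical tube, 114 mm long, 29 mm wide, loose in its place; its cap centre is cap_single. Meet the caps slowly (5 to 8 cm/s); a fast knock or a pinch counts as rough (over 25 N).
- tube_pair_1: Tube under cap_pair_1, like the others, loose in its place.
- tube_pair_2: Tube under cap_pair_2, like the others, loose in its place.
- balance_tube: Bystander: the counterweight, a capped 50 ml tube lying on the worktop to the left of the centrifuge, 114 mm long, 35 mm thick. Origin under its middle. Not to be moved.
- beaker: Bystander: glass beaker, 50 mm wide, 58 mm high, left of the centrifuge. Origin at the centre of its foot.
- marker: Bystander: black marker pen lying right of the centrifuge, 138 mm long, 12 mm thick. Origin under its middle.
- tape: Bystander: roll of yellowish tape lying flat right of the centrifuge, 59 mm wide, 19 mm high. Origin under its middle.

How it is judged:
On the way, in this order (a step that is already met when the one before it is completed fails the run):
1. the empty place across from the third tube has been turned to the front, by the lid catch, and the rotor stands still (y of free_place in the frame of centrifuge between -0.016 and 0.016 m and x of free_place in the frame of centrifuge below 0 m and velocity of joint rotor between -0.15 and 0.15 rad/s), for 0.3 s.
2. the fingertips point down at that empty place from about 5 cm above, touching nothing, for 1.5 s (all of step 1 and horizontal distance between the grasp point and free_place below 0.022 m and z of the grasp point in the frame of free_place between 0.045 and 0.105 m and contact force between each of the fingers, the arm and anything else below 0.3 N), for 1.5 s.
At the end, for the whole second after the job is handed in: Free place at the front (mouth within 16 mm of the middle line through the catch), rotor still; grasp point between the fingertips within 22 mm sideways of the mouth's centre and 45 to 105 mm above it, touching nothing; all three tubes still seated (all of step 2 and height (world z) of each of cap_pair_1, cap_single, cap_pair_2 below 0.163 m).
It fails at once if a tube is lifted out of the rotor (not (height (world z) of each of cap_pair_1, cap_single, cap_pair_2 below 0.163 m)).
It fails at once if a tube in the rotor is pinched or shoved hard (over 25 N) (contact force between the fingers and tube_pair_1 above 25 N or contact force between the fingers and tube_single above 25 N or contact force between the fingers and tube_pair_2 above 25 N).
It fails at once if the rotor is spun instead of turned gently (over 6 rad/s) (velocity of joint rotor above 6 rad/s or velocity of joint rotor below -6 rad/s).
It fails at once if something lying round the centrifuge is moved (distance of any of balance_tube, beaker, marker, tape from where it was at the start of the episode above 0.015 m).
It also fails if it takes over 54 s, if anything falls off the work surface, if the arm or the gripper's body presses on something with over 40 N, if the wrist force passes 120 N, or if a joint passes its speed limit or range.

### The arm

A 7-joint arm with a two-finger parallel gripper is mounted at the origin on a cart in front of the work surface, level with it; the furniture and walls round the work are solid. World frame = base frame: x ahead of the robot, y to its left, z up, the work surface at z = 0. Lengths are in m, angles in rad, forces in N, time in s.
With the tool pointing down it reaches from about 0.4 to 0.85 m from the base axis. Payload 4.4 kg.
Tool frame: the origin (TCP) lies midway between the tips of the shut fingers; the grasp point (between the pads) lies 19 mm behind it (grip_point_offset is the z of the grasp point in the tool frame, in m); z points along the fingers, y is the line along which they close (so a half turn about z gives the same grasp; the last joint's range is limited). The gripper opens to 94 mm and grips with 3 to 60 N. Pads are 16 mm wide; open, the fingers measure 119 mm over their backs; the gripper's body (75 mm by 177 mm) begins 78 mm behind the grasp point.
Start: joints at [1.232, 0.628, 0.038, 1.517, -0.027, 0.996, -0.02], TCP at [0.175, -0.626, 0.205] pointing down, gripper open.
Joint ranges: [-3.06, 3.06], [-0.37, 2.12], [-1.25, 1.32], [0.18, 2.47], [-1.1, 4.24], [0.23, 1.98], [-2.94, 2.94]. Speed limits (rad/s): [2.57, 2.57, 3.14, 3.14, 3.14, 3.14, 3.14].

### API

Orientations are given as a 3x3 rotation matrix whose columns are the frame's x, y, z axes.
In Python, from rig import get_state, camera, get_calibration, close_job, grip_point_offset gives the robot as it stands.
- The arm moves only by the tool step_arm, never from a script. Its argument "rows" is a list of rows, each an object with "jaw": the opening in per cent of the stroke, from 0 (shut) to 100 (fully open); "linear": the shift along the world's x, y, z in cm, a list of three; "spin": the turn about the world's z in rad. In form: [{"jaw": jaw, "linear": [dx, dy, dz], "spin": spin}, ...]. A call has 1 to 8 rows; each row shifts and turns the commanded pose from where the row before left it; what a row does not reach is not made up. A row lasts 1/8 s, in which the tool goes at most 62.5 mm and 10.7 degrees, less where a joint would pass 70% of its speed; a pose out of reach is approached as far as the arm can. A call is refused whole if a number of a shift passes 6.25 or a number of a turn 0.188, either way. A call with a gripper value outside its range is refused whole. The fingers move at their own pace and stop on an object; "force" is the grip in N (left out, the last holds). Time passes only in rows, so rows that do not move let the fingers close. It gives the time, the measured TCP pose, the force, the opening and the grip force at its end, in the units of the state.
- get_state(): the state, without advancing time (a new reading comes with each control period).
- camera(name): name is "scene" or "top"; returns the picture (420x560x3 uint8, red, green, blue); there is no depth.
- get_calibration(name): a dict with "mtx" (3x3 intrinsics, pixels), "world_from_camera" (4x4, takes a point from camera to world coordinates). Camera axes: x right, y up, looking along -z (the intrinsics and any distortion apply to the point x, -y, -z); pixel columns grow to the right and rows downward; lengths in m; the calibration is good to about 2 mm. A picture is of the moment at which its call begins. get_calibration takes no time and is no camera call.
- close_job(): hands the job in; it is judged then, once.
The state is a dict: "time": time; "joint_positions": joint angles; "joint_velocities": joint speeds; "joint_torque": joint torques, N m; "position": TCP position; "tcp_rot": TCP orientation; "force": force on the tool from outside, world axes, zero at the start; "wrist_torque": the same for the moment, N m; "gripper_width": finger opening in m; "finger_force": force on a finger pad.
Only numpy, scipy, OpenCV 4.12 (cv2) and the standard library are available. Lean on these libraries where they do the work, as an engineer would, in place of code of your own. Each camera call takes 0.05 s, during which the arm holds its last target. There are 200 camera calls.

## Working session

There is one attempt and no reset: what is moved stays moved. The work goes in short steps, Python scripts to look and compute and a tool call to move; the robot and the scene stay as the last step left them, time stands still between calls to the robot, and variables do not carry over. Pictures are saved under pics/ and viewed, at most 10 in all, crops included, and the job is handed in when it is done.

Besides the shell and the picture viewer there is one more tool, called after "Request:" as name([rows], argument=value, ...), one row to a line, values as JSON. step_arm: Moves the arm, as the interface text tells. Its arguments: {"type":"object","properties":{"rows":{"type":"array","items":{"type":"object","properties":{"jaw":{"type":"number"},"linear":{"type":"array","items":{"type":"number"}},"spin":{"type":"number"}}}},"force":{"type":"number"}},"required":["rows"]}

```bash
mkdir -p pics; python3 - <<'E'
from rig import *
import cv2
for n in("scene","top"):
    cv2.imwrite(f"pics/{n}0.png",camera(n)[:,:,::-1]); c=get_calibration(n); print(n,c)
s=get_state();print(s,grip_point_offset)
E
```

```text
scene {'mtx': array([[508.28048779,   0.        , 289.99406969],
       [  0.        , 508.28048779, 211.75186062],
       [  0.        ,   0.        ,   1.        ]]), 'world_from_camera': array([[ 0.7399814 , -0.55014041,  0.38700524,  0.96453697],
       [ 0.67261503,  0.60173802, -0.43069754, -0.80711391],
       [ 0.00406835,  0.57901371,  0.81530765,  1.05211385],
       [ 0.        ,  0.        ,  0.        ,  1.        ]])}
top {'mtx': array([[532.44279711,   0.        , 278.68778153],
       [  0.        , 532.44279711, 210.40925505],
       [  0.        ,   0.        ,   1.        ]]), 'world_from_camera': array([[ 0.05039781,  0.9757941 , -0.21280491,  0.28488076],
       [-0.99872002,  0.05015449, -0.00654517, -0.33120471],
       [ 0.00428639,  0.21286239,  0.97707279,  1.21660935],
       [ 0.        ,  0.        ,  0.        ,  1.        ]])}
{'time': 0.1, 'joint_positions': array([ 1.23220219,  0.62924832,  0.03843659,  1.51823358, -0.02701425,
        0.99630646, -0.02000938]), 'joint_velocities': array([ 5.22396256e-04, -1.72785218e-03,  9.66515978e-06, -6.27451164e-04,
        5.45451876e-04,  4.50952919e-04, -3.28538327e-04]), 'joint_torque': array([ 1.92001025e-03, -5.50795591e+01,  1.14704467e+00, -1.87120539e+01,
       -5.22011588e-02,  1.91277039e-02,  2.66389219e-05]), 'position': array([ 0.17500611, -0.62538851,  0.20466038]), 'tcp_rot': array([[ 9.63024476e-01,  2.69413539e-01, -4.51331209e-04],
       [ 2.69413917e-01, -9.63023119e-01,  1.61648157e-03],
       [ 8.59631858e-07, -1.67830622e-03, -9.99998592e-01]]), 'force': array([0.8311247 , 0.91647766, 0.29735334]), 'wrist_torque': array([ 0.03959435,  0.00826851, -0.02807063]), 'finger_force': 0.0, 'gripper_width': 0.09399275186390774} -0.0188
```

View pics/top0.png

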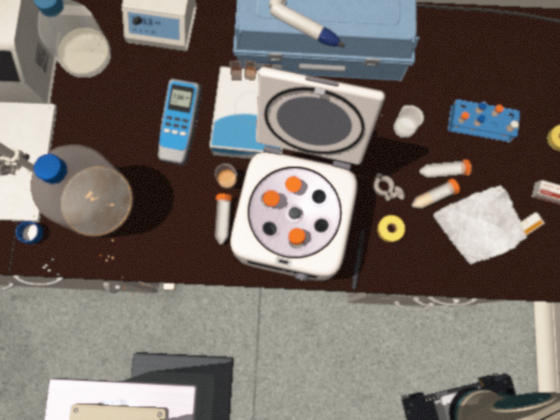

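View pics/scene0.png

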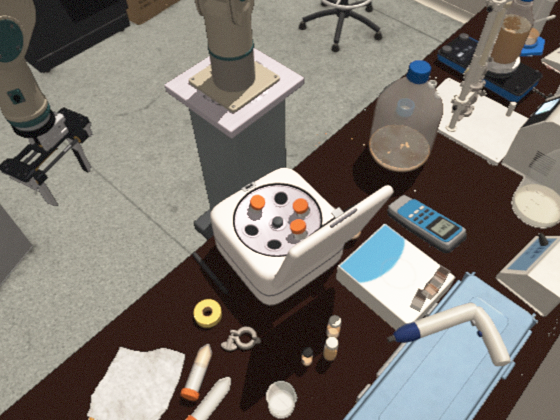

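The top view shows the caps at about (271,199), (292,184) and (297,236). The last two face each other across the hub at (295,212), so the single tube is (271,199) and the free place is at about (321,226). The catch is near (283,262), so the rotor needs roughly 75° clockwise. The scene view agrees.

```bash
cat > h.py <<'E'
from rig import *
import cv2, numpy as np
def ray(n,px,z):
    c=get_calibration(n);T=c["world_from_camera"];d=np.linalg.inv(c["mtx"])@[px[0],px[1],1]
    d=T[:3,:3]@(d*[1,-1,-1]);o=T[:3,3];return o+d*(z-o[2])/d[2]
def proj(n,p):
    c=get_calibration(n);T=c["world_from_camera"];q=T[:3,:3].T@(np.array(p)-T[:3,3]);q=c["mtx"]@(q*[1,-1,-1]);return q[:2]/q[2]
def caps(n,im,box):
    h=cv2.cvtColor(im,cv2.COLOR_RGB2HSV);m=cv2.inRange(h,(3,170,120),(16,255,255))
    k=np.zeros_like(m);x0,x1,y0,y1=box;k[y0:y1,x0:x1]=255;m&=k
    _,_,s,c=cv2.connectedComponentsWithStats(m)
    return [(c[i],s[i,4]) for i in range(1,len(s)) if s[i,4]>30]
BOX={"top":(240,350,165,265),"scene":(230,325,180,260)}
E
python3 - <<'E'
from h import *
for n in("top","scene"):
    im=camera(n)
    for c,a in caps(n,im,BOX[n]): print(n,c,a,ray(n,c,.155).round(4))
im=camera("top")
cv2.imwrite("pics/c0.png",cv2.resize(im[140:290,200:400,::-1],None,fx=4,fy=4,interpolation=cv2.INTER_CUBIC))
im=camera("scene")
cv2.imwrite("pics/c1.png",cv2.resize(im[160:300,190:350,::-1],None,fx=4,fy=4,interpolation=cv2.INTER_CUBIC))
E
```

```text
top [293.13855422 183.95783133] 166 [ 0.5734 -0.3511  0.155 ]
top [270.89071038 198.01639344] 183 [ 0.5413 -0.3068  0.155 ]
top [296.63492063 236.06349206] 189 [ 0.465 -0.363  0.155]
scene [257.07534247 202.15753425] 146 [ 0.468  -0.3628  0.155 ]
scene [300.05696203 205.71518987] 158 [ 0.544  -0.3064  0.155 ]
scene [297.60869565 226.26086957] 161 [ 0.576  -0.3502  0.155 ]
```

View pics/c0.png

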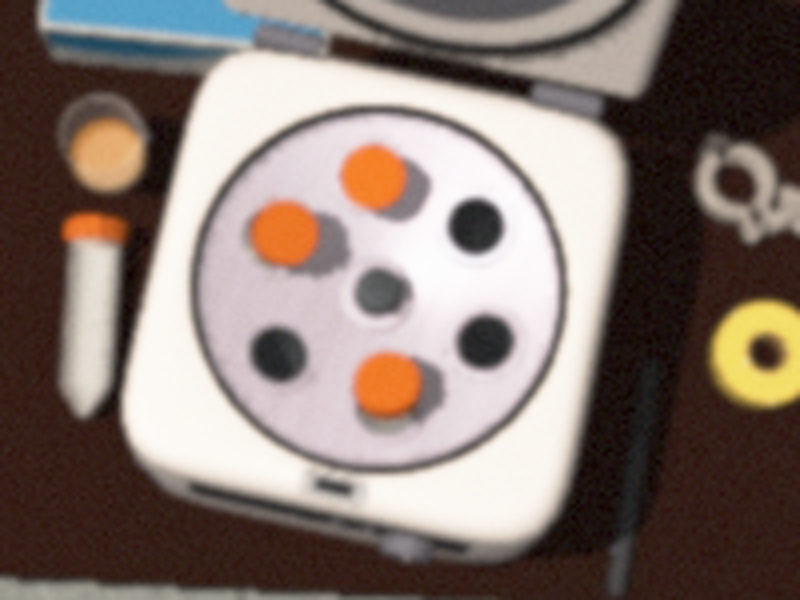

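View pics/c1.png

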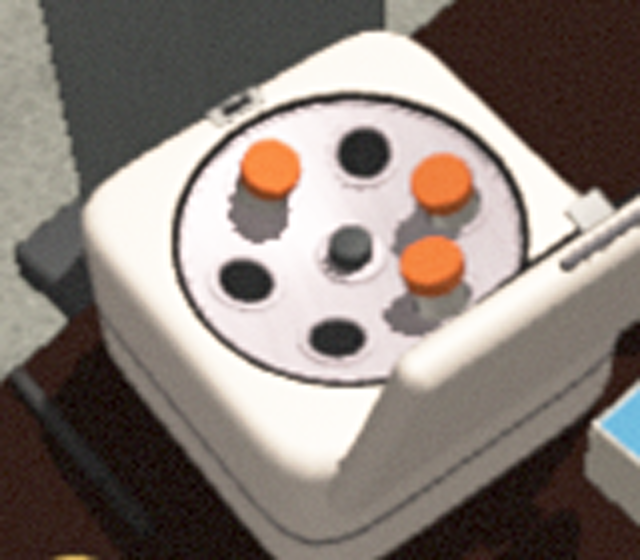

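Both views agree on the caps. The catch is at (283.7,261.7) in the top view and (249.2,185.7) in the scene view.

```bash
python3 - <<'E'
from h import *
C=np.array([.5206,-.3568])
cat=[ray("top",(283.7,261.7),.142),ray("scene",(249.2,185.7),.142)];print(cat)
hub=[ray("top",(200+380/4,140+291/4),.132),ray("scene",(190+351/4,160+246/4),.132)];print(hub)
k=np.mean(cat,0)[:2]-C; f=np.degrees(np.arctan2(k[1],k[0]));print("front",f,np.linalg.norm(k))
for p in [(.5747,-.3507),(.5427,-.3066),(.4665,-.3629)]:
    d=np.array(p)-C;print(np.linalg.norm(d),np.degrees(np.arctan2(d[1],d[0])))
h=ray("top",(200+485/4,140+341/4),.128)[:2]-C;print("free",np.linalg.norm(h),np.degrees(np.arctan2(h[1],h[0])))
E
```

```text
[array([ 0.41337669, -0.33948653,  0.142     ]), array([ 0.41497316, -0.33517643,  0.142     ])]
[array([ 0.51786712, -0.35812666,  0.132     ]), array([ 0.52560436, -0.3585245 ,  0.132     ])]
front 169.6334064719352 0.10819112788383743
0.054442814034544575 6.433166560064027
0.0548493391026729 66.23903181804428
0.054442814034544464 -173.56683343993598
free 0.06263315043994964 -114.16344120481689
```

Measured: rotor axis at (0.521,-0.357), front at 169.6°, free place at -113.7°. It needs a 77° clockwise turn. I'll push cap_pair_2 (at -173.7°) from behind with shut fingers, round the front to the left.

Request:
step_arm([
  {"jaw": 0, "linear": [2.0, 1.5, 0], "spin": 0},
  {"jaw": 0, "linear": [3.9, 2.9, 0], "spin": 0},
  {"jaw": 0, "linear": [3.9, 2.9, 0], "spin": 0},
  {"jaw": 0, "linear": [3.9, 2.9, 0], "spin": 0},
  {"jaw": 0, "linear": [3.9, 2.9, 0], "spin": 0},
  {"jaw": 0, "linear": [3.9, 2.9, 0], "spin": 0},
  {"jaw": 0, "linear": [3.9, 2.9, 0], "spin": 0},
  {"jaw": 0, "linear": [0, 0, 0], "spin": 0},
])

```text
time: 1.3
position: [0.4351, -0.4307, 0.2055]
tcp_rot: [[0.96, 0.279, 0.003], [0.279, -0.96, 0.003], [0.004, -0.002, -1.0]]
force: [-0.5, 0.1, 0.1]
gripper_width: 0.0173
finger_force: 0.0
```

Request:
step_arm([
  {"jaw": 0, "linear": [2.5, 1.8, 0], "spin": 0},
  {"jaw": 0, "linear": [2.3, 1.6, 0], "spin": 0},
  {"jaw": 0, "linear": [0, 0, 0], "spin": 0},
  {"jaw": 0, "linear": [0, 0, 0], "spin": 0},
])

```text
time: 1.8
position: [0.4759, -0.4036, 0.2055]
tcp_rot: [[0.963, 0.269, -0.001], [0.269, -0.963, -0.001], [-0.001, 0.0, -1.0]]
force: [-0.2, -0.8, -0.9]
gripper_width: 0.0005
finger_force: 0.0
```

```bash
python3 - <<'E'
from h import *
s=get_state();print(s["position"],s["joint_positions"],s["gripper_width"])
im=camera("scene")
cv2.imwrite("pics/s1.png",cv2.resize(im[80:300,150:400,::-1],None,fx=2.5,fy=2.5))
E
```

```text
[ 0.47588265 -0.40356591  0.20546082] [ 0.63448193  0.59000455  0.03787673  1.59452828 -0.02432013  0.95809182
 -0.61896084] 0.00045436385169061284
```

View pics/s1.png

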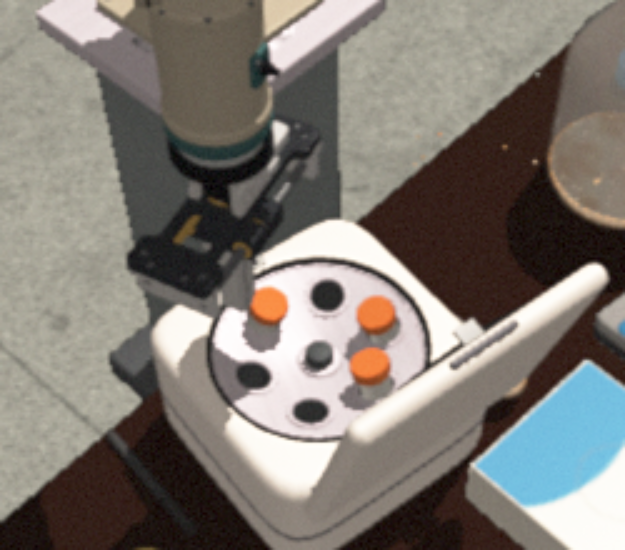

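The fingers are over the front-right of the bowl, clear of the cap. Moving 0.4 cm inward and going down to z≈0.146.

Request:
step_arm([
  {"jaw": 0, "linear": [0.4, 0.4, -1.5], "spin": 0},
  {"jaw": 0, "linear": [0, 0, -1.6], "spin": 0},
  {"jaw": 0, "linear": [0, 0, -1.6], "spin": 0},
  {"jaw": 0, "linear": [0, 0, -1.2], "spin": 0},
  {"jaw": 0, "linear": [0, 0, 0], "spin": 0},
  {"jaw": 0, "linear": [0, 0, 0], "spin": 0},
])

```text
time: 2.6
position: [0.4814, -0.3992, 0.1467]
tcp_rot: [[0.963, 0.269, 0.001], [0.269, -0.963, -0.0], [0.0, 0.001, -1.0]]
force: [-0.5, 0.1, 0.1]
gripper_width: 0.0003
finger_force: 0.0
```

```bash
python3 - <<'E'
from h import *
s=get_state();p=s["position"];print(p,s["force"])
C=np.array([.5206,-.3568]);d=p[:2]-C;a=np.degrees(np.arctan2(d[1],d[0]));print(a,np.hypot(*d))
# waypoints on r=57 circle clockwise
for t in np.arange(a,a-110,-8):
    q=C+.057*np.array([np.cos(np.radians(t)),np.sin(np.radians(t))]);print(round(t),(q-p[:2]).round(4)*100)
E
```

```text
[ 0.48143033 -0.39923955  0.14672111] [-0.47617224  0.14583799  0.06422126]
-132.70552412944033 0.05775273933461661
-133 [0.05 0.06]
-141 [-0.49  0.63]
-149 [-0.95  1.28]
-157 [-1.32  1.99]
-165 [-1.58  2.74]
-173 [-1.74  3.52]
-181 [-1.78  4.31]
-189 [-1.72  5.11]
-197 [-1.54  5.88]
-205 [-1.26  6.63]
-213 [-0.88  7.32]
-221 [-0.4   7.96]
-229 [0.16 8.53]
-237 [0.79 9.01]
```

Request:
step_arm([
  {"jaw": 0, "linear": [-0.5, 0.6, 0], "spin": 0},
  {"jaw": 0, "linear": [-0.45, 0.65, 0], "spin": 0},
  {"jaw": 0, "linear": [-0.37, 0.7, 0], "spin": 0},
  {"jaw": 0, "linear": [-0.26, 0.75, 0], "spin": 0},
  {"jaw": 0, "linear": [-0.16, 0.78, 0], "spin": 0},
  {"jaw": 0, "linear": [-0.04, 0.79, 0], "spin": 0},
  {"jaw": 0, "linear": [0.06, 0.8, 0], "spin": 0},
  {"jaw": 0, "linear": [0, 0, 0], "spin": 0},
])

```text
time: 3.6
position: [0.4637, -0.3465, 0.1461]
tcp_rot: [[0.963, 0.271, -0.001], [0.271, -0.963, 0.002], [-0.001, -0.002, -1.0]]
force: [-0.1, -0.9, -0.9]
gripper_width: 0.0004
finger_force: 0.0
```

```bash
cat >> h.py <<'E'
def report():
    C=np.array([.5206,-.3568]);s=get_state();p=s["position"];d=p[:2]-C
    print("t",s["time"],"tcp",p.round(4),np.degrees(np.arctan2(d[1],d[0])).round(1),np.hypot(*d).round(4),"F",s["force"].round(1))
    for n in("top","scene"):
        for c,a in caps(n,camera(n),BOX[n]):
            d=ray(n,c,.155)[:2]-C;print(n,c.round(),a,np.degrees(np.arctan2(d[1],d[0])).round(1),np.hypot(*d).round(4))
E
python3 -c "from h import *;report()"
```

```text
t 3.6 tcp [ 0.4637 -0.3465  0.1461] 169.7 0.0579 F [-0.1 -0.9 -0.9]
scene [276. 194.] 146 134.3 0.0533
scene [300. 223.] 160 16.1 0.0561
scene [278. 235.] 156 -42.5 0.0555
```

Rotor has turned about 49.5°, as the push intended; 27° left.

Request:
step_arm([
  {"jaw": 0, "linear": [0.2, 0.8, 0], "spin": 0},
  {"jaw": 0, "linear": [0.35, 0.8, 0], "spin": 0},
  {"jaw": 0, "linear": [0.45, 0.75, 0], "spin": 0},
  {"jaw": 0, "linear": [0, 0, 0], "spin": 0},
  {"jaw": 0, "linear": [0, 0, 0], "spin": 0},
])

```text
time: 4.32
position: [0.4741, -0.3244, 0.1464]
tcp_rot: [[0.963, 0.27, 0.0], [0.27, -0.963, 0.0], [0.0, -0.0, -1.0]]
force: [-0.0, -0.4, -0.1]
gripper_width: 0.0006
finger_force: 0.0
```

```bash
python3 -c "from h import *;report()"
```

```text
t 4.325 tcp [ 0.4741 -0.3244  0.1464] 145.2 0.0567 F [-0.  -0.4 -0.1]
scene [286. 195.] 154 111.3 0.0541
scene [294. 230.] 153 -6.4 0.0562
scene [268. 234.] 164 -65.8 0.0548
```

Request:
step_arm([
  {"jaw": 0, "linear": [0.2, 0.3, 0], "spin": 0},
  {"jaw": 0, "linear": [0, 0, 0], "spin": 0},
  {"jaw": 0, "linear": [0, 0, 0], "spin": 0},
  {"jaw": 0, "linear": [-0.3, -0.4, 0], "spin": 0},
  {"jaw": 0, "linear": [-0.3, -0.4, 0], "spin": 0},
  {"jaw": 0, "linear": [0, 0, 0.7], "spin": 0},
  {"jaw": 0, "linear": [0, 0, 1.3], "spin": 0},
  {"jaw": 0, "linear": [0, 0, 1.5], "spin": 0},
])

```text
time: 5.42
position: [0.4703, -0.3297, 0.1827]
tcp_rot: [[0.963, 0.27, 0.001], [0.27, -0.963, -0.0], [0.001, 0.0, -1.0]]
force: [0.3, 0.6, 0.4]
gripper_width: 0.0005
finger_force: 0.0
```

```bash
python3 -c "from h import *;report();print(proj('scene',[.46,-.346,.128]))"
```

```text
t 5.425 tcp [ 0.4703 -0.3297  0.1827] 151.7 0.0572 F [0.3 0.6 0.4]
scene [286. 195.] 155 110.7 0.0543
scene [294. 230.] 152 -6.4 0.0561
scene [268. 234.] 160 -65.8 0.055
[260.33115615 202.90848859]
```

The rotor is about 3.5° (4 mm) short of centre, well inside the ±16 mm tolerance. The free place should be at about (0.459,-0.349), so I'm moving over it with the tip at z≈0.18.

Request:
step_arm([
  {"jaw": 0, "linear": [-0.5, -0.9, -0.1], "spin": 0},
  {"jaw": 0, "linear": [-0.5, -0.9, -0.1], "spin": 0},
  {"jaw": 0, "linear": [0, 0, 0], "spin": 0},
  {"jaw": 0, "linear": [0, 0, 0], "spin": 0},
  {"jaw": 0, "linear": [0, 0, 0], "spin": 0},
])

```text
time: 6.15
position: [0.4601, -0.3474, 0.1793]
tcp_rot: [[0.963, 0.27, -0.0], [0.27, -0.963, 0.0], [0.0, -0.0, -1.0]]
force: [-0.2, 0.9, -0.2]
gripper_width: 0.0002
finger_force: 0.0
```

```bash
python3 - <<'E'
from h import *
report()
im=camera("scene");cv2.imwrite("pics/s2.png",cv2.resize(im[130:290,190:350,::-1],None,fx=3.7,fy=3.7))
im=camera("top");cv2.imwrite("pics/t2.png",cv2.resize(im[140:290,200:400,::-1],None,fx=4,fy=4))
E
```

```text
t 6.15 tcp [ 0.4601 -0.3474  0.1793] 171.2 0.0612 F [-0.2  0.9 -0.2]
scene [286. 195.] 160 111.3 0.0543
scene [294. 230.] 152 -6.5 0.0562
scene [268. 234.] 155 -65.5 0.0551
```

View pics/s2.png

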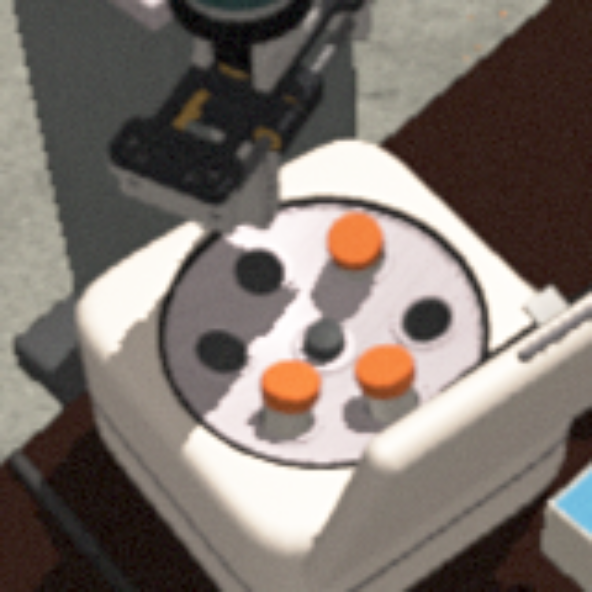

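View pics/t2.png

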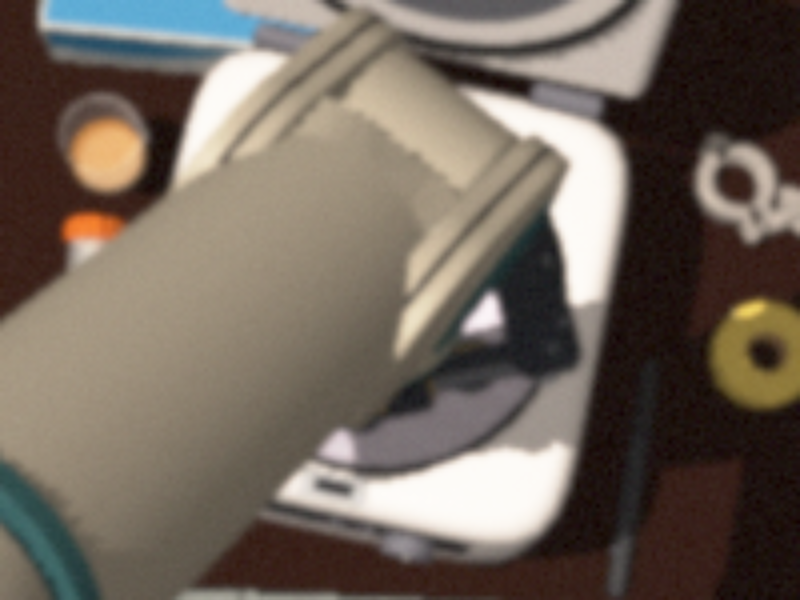

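The scene crop shows the free place at (258,271), straight across from the single cap at (385,370). That is full-image (259.7,203.2), against (260.3,202.9) predicted, and the fingertips are above it, touching nothing. Now the dwell.

Request:
step_arm([
  {"jaw": 0, "linear": [0, 0, 0], "spin": 0},
  {"jaw": 0, "linear": [0, 0, 0], "spin": 0},
  {"jaw": 0, "linear": [0, 0, 0], "spin": 0},
  {"jaw": 0, "linear": [0, 0, 0], "spin": 0},
  {"jaw": 0, "linear": [0, 0, 0], "spin": 0},
  {"jaw": 0, "linear": [0, 0, 0], "spin": 0},
  {"jaw": 0, "linear": [0, 0, 0], "spin": 0},
  {"jaw": 0, "linear": [0, 0, 0], "spin": 0},
])

```text
time: 7.35
position: [0.46, -0.3478, 0.1795]
tcp_rot: [[0.963, 0.269, 0.0], [0.269, -0.963, -0.0], [0.0, 0.0, -1.0]]
force: [-0.0, 0.1, 0.0]
gripper_width: 0.0005
finger_force: 0.0
```

Request:
step_arm([
  {"jaw": 0, "linear": [0, 0, 0], "spin": 0},
  {"jaw": 0, "linear": [0, 0, 0], "spin": 0},
  {"jaw": 0, "linear": [0, 0, 0], "spin": 0},
  {"jaw": 0, "linear": [0, 0, 0], "spin": 0},
  {"jaw": 0, "linear": [0, 0, 0], "spin": 0},
  {"jaw": 0, "linear": [0, 0, 0], "spin": 0},
  {"jaw": 0, "linear": [0, 0, 0], "spin": 0},
  {"jaw": 0, "linear": [0, 0, 0], "spin": 0},
])

```text
time: 8.35
position: [0.46, -0.3477, 0.1795]
tcp_rot: [[0.963, 0.269, 0.0], [0.269, -0.963, 0.0], [0.0, -0.0, -1.0]]
force: [0.1, 0.5, -0.2]
gripper_width: 0.0007
finger_force: 0.0
```

```bash
python3 -c "
from h import *
report();print(close_job())"
```

```text
t 8.35 tcp [ 0.46   -0.3477  0.1795] 171.5 0.0613 F [ 0.1  0.5 -0.2]
scene [286. 195.] 159 111.3 0.0544
scene [294. 230.] 152 -6.5 0.0562
scene [268. 234.] 155 -65.4 0.0553
the job is handed in; nothing more can be done
None
```

The job is handed in, with no verdict shown: the free place is at the front within about 4 mm of the catch line by my measurement, and the fingertips dwelt over 2 s pointing down about 5 cm above it, touching nothing.

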